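Clear a spring clamp and hold its jaw open at the mark

ROBOT

A 6-joint arm with a two-finger parallel gripper is mounted at the origin on a cart in front of the work surface, level with it; the furniture and walls round the work are solid. World frame = base frame: x ahead of the robot, y to its left, z up, the work surface at z = 0. Lengths are in m, angles in rad, forces in N, time in s.
With the tool pointing down it reaches from about 0.375 to 0.925 m from the base axis. Payload 5.7 kg.
Tool frame: the origin (TCP) lies at the very end of the fingers, on their centre line; the grasp point (between the pads) lies 19 mm behind it; y points along the fingers, z is the direction in which the jaws open and shut, and the axes are right-handed (so a half turn about y gives the same grasp; the last joint's range is limited). The gripper opens to 85 mm and grips with 20 to 120 N. Pads are 22 mm wide; open, the fingers measure 114 mm over their backs; the gripper's body (76 mm by 85 mm) begins 54 mm behind the grasp point. The pads swing forward as they close: fully open they stand 13 mm farther back than shut.
Start: joints at [-1.34, 0.359, 1.51, -0, 1.272, -0.115], TCP at [0.203, -0.564, 0.231] pointing down, gripper open.
Joint ranges: [-2.97, 2.97], [-1.01, 2.36], [0.21, 2.38], [-0.96, 4.11], [0.2, 2.71], [-2.98, 2.98]. Speed limits (rad/s): [2.39, 2.39, 3.14, 3.14, 3.14, 3.14].

INTERFACE

Orientations are given as a 3x3 rotation matrix whose columns are the frame's x, y, z axes.
In Python, from station import get_state, camera, close_job gives the robot as it stands.
- The arm moves only by the tool play_rows, never from a script. Its argument "commands" is a list that holds one entry, the list of rows, each a list of 4 numbers: the shift along the tool's x, y, z in cm, then the turn about the tool's y in degrees. A call has 1 to 8 rows; each row shifts and turns the commanded pose from where the row before left it, along the tool's axes as they then stand; what a row does not reach is not made up. A row lasts 1/12 s, in which the tool goes at most 41.7 mm and 7.16 degrees, less where a joint would pass 70% of its speed; a pose out of reach is approached as far as the arm can. A call is refused whole if a number of a shift passes 4.17 or a number of a turn 7.16, either way. A call with a gripper value outside its range is refused whole. "claw" is the finger opening in cm, from 0 to 8.54, set as the call begins (left out, the last holds). The fingers move at their own pace and stop on an object; "force" is the grip in N (left out, the last holds). Time passes only in rows, so rows that do not move let the fingers close. It gives the time, the measured TCP pose, the force and the opening at its end, in the units of the state.
- get_state(): the state, without advancing time (a new reading comes with each control period).
- camera(name): name is "scene" or "top" or "wrist"; returns a dict with "frame" (480x640x3 uint8, red, green, blue), "fovy" (degrees; the focal length in pixels is half the picture's height over the tangent of half this angle, whatever the lens; pixels are square), "cx", "cy" (the principal point, pixels), "world_from_camera" (4x4, takes a point from camera to world coordinates); the wrist camera has in their place "tool_from_camera" (4x4, takes a point from camera to tool coordinates, whose origin is the TCP and whose axes are the tool frame's). Camera axes: x right, y down, z forward; pixel columns grow to the right and rows downward; lengths in m; the calibration is good to about 2 mm. The wrist camera is an equidistant fisheye: a pixel r from the principal point sees the ray r / f radians off the axis. A picture is of the moment at which its call begins: read the wrist's pose just before it. There is no depth.
- close_job(): hands the job in, once; it reports no verdict.
The state is a dict: "time_s": time; "joint_pos": joint angles; "dq": joint speeds; "tau": joint torques, N m; "tool_pos": TCP position; "tool_rot": TCP orientation; "ft_force": force on the tool from outside, world axes, zero at the start; "moment": the same for the moment, N m; "opening": finger opening in m.
Only numpy, scipy, OpenCV 4.12 (cv2) and the standard library are available. Lean on these libraries where they do the work, as an engineer would, in place of code of your own. Each camera call takes 0.05 s, during which the arm holds its last target. There are 200 camera calls.

TASK

With the scraper block held in the gripper, wipe the three loose chips off the bed of the bench clamp into the tray along its side, without touching the chips with the fingers, and stand the scraper upright on the bench again, clear of the clamp. Then pull the clamp's sprung jaw open by its grip fin until the jaw's pointer lines up with the tip of the index clip, and finish while still holding the jaw there against its spring. Leave the notebook, the dish and the small clear box where they are.

Things in the scene. Friction and masses are not known exactly. Their poses are not given: they have to be found in the camera images.
- clamp: Bench clamp, fixed: grey-painted bed, flat top 34 mm above the bench, x = -90 to 85 mm, y = -50 to 50 mm. Origin on the bench under the bed; +x points along the bed to the fixed dark jaw at the far end (x = 61 to 85 mm, 20 mm above the bed), z up. The sprung jaw rests against it (x = 24 to 60 mm); x = -90 to 24 mm is bare bed. The chip tray runs along the -y side, the index clip sits on the +y side.
- bed_mid (a point): Middle of the bare bed where the chips lie, on the bed's top (clamp's x = -30 mm, y = 0); axes as the clamp's. The chips lie within 34 mm of it along x and within y = -38 to 30 mm. The bed's -y edge, 50 mm from here, is open: chips pushed over it drop into the tray.
- tray_in (a point): Middle of the inner floor of the white open chip tray along the clamp's -y side. Inside, 144 mm along the clamp's x and 67 mm along y; floor 4 mm, walls 24 mm above the bench (10 mm below the bed's top).
- jaw: Sprung jaw: dark steel block 35 mm (x) x 90 mm (y) x 20 mm sliding on the bed. Origin at the centre of its underside, at clamp's x = 42 mm when closed; axes as the clamp's. Pulled along the clamp's -x it opens, up to 80 mm; a spring draws it shut when let go (about 4 N at first, plus 90 N per metre of travel, 7 to 9 N at the mark).
- jaw_grip (a point): Middle of the upright black grip fin on the sprung jaw, 45 mm above the bed. The fin is 14 mm thick along the clamp's x, 32 mm wide along y and stands 25 to 64 mm above the bed, on a foot 22 x 42 mm.
- jaw_pointer (a point): Tip of the small white pointer on the sprung jaw's +y side, at the middle of the jaw along x, 60 mm to +y of its centre, 4 mm above the bed.
- index_mark (a point): The mark: tip of the white arrow on the index clip, a small black clip (18 x 14 x 20 mm) with a thumb screw on the bed's +y side, 60 mm to +y of the clamp's centre line, 3 mm below the bed's top; axes as the clamp's. The jaw is at the mark when its pointer is level with this tip along the clamp's x (40 to 62 mm of jaw travel, different each time).
- scraper: Scraper block, grey plastic with a dark rubber sole, standing on the bench to the left (+y) of the clamp. Origin at the centre of its sole, z up. Foot 84 mm (its x) x 30 mm (its y), 20 mm high; the handle on it, 60 mm (x) x 22 mm (y), stands 20 to 64 mm above the sole and is gripped across the 22 mm. 0.11 to 0.22 kg.
- chip_0: Loose white plastic chip, 14 x 10 x 10 mm, on the bare bed; origin at the centre of its underside.
- chip_1: Loose white plastic chip, 12 x 11 x 9 mm, on the bare bed; origin at the centre of its underside.
- chip_2: Loose white plastic chip, 13 x 9 x 11 mm, on the bare bed; origin at the centre of its underside.
- notebook: Bystander: small dark notebook, 98 x 72 x 9 mm, lying on the bench at the right. Origin at the centre of its underside.
- petri_dish: Bystander: round brownish dish, 91 mm across, 17 mm high, beyond the clamp. Origin at the centre of its underside.
- cube_box: Bystander: small clear lidded box, 66 x 65 x 49 mm, beyond the scraper. Origin at the centre of its underside.
Mind the look-alikes: they are no part of the job. Several things have the shape of the scraper; the one meant has the colours described above.

How it is judged:
By the outcome, as a careful person would: the job done as asked, in the order asked, and still so for the second after the job is handed in, while the arm keeps its last pose, push and grip.
It also fails if it takes over 62 s, if anything falls off the work surface, if the arm or the gripper's body presses on something with over 40 N, if the wrist force passes 120 N, or if a joint passes its speed limit or range.

## Working session

There is one attempt and no reset: what is moved stays moved. The work goes in short steps, Python scripts to look and compute and a tool call to move; the robot and the scene stay as the last step left them, time stands still between calls to the robot, and variables do not carry over. Pictures are saved under pics/ and viewed, about 8 in all and at most 12, crops included, and the job is handed in when it is done.

Besides the shell and the picture viewer there is one more tool, called after "Request:" as a command line: name --argument value ..., lists and objects as JSON in quotes. play_rows: Moves the arm, as the interface text tells. Its arguments: {"type":"object","properties":{"commands":{"type":"array","items":{"type":"array","items":{"type":"array","items":{"type":"number"}}}},"claw":{"type":"number"},"force":{"type":"number"}},"required":["commands"]}

```bash
ls; mkdir -p pics
cat > h.py <<'E'
import numpy as np, cv2
from station import get_state, camera
def ray(c,u,v):
    f=240/np.tan(np.radians(c['fovy'])/2)
    T=np.array(c['world_from_camera']); d=np.array([(u-c['cx'])/f,(v-c['cy'])/f,1.])
    return T[:3,3],T[:3,:3]@d
def onz(c,u,v,z):
    o,d=ray(c,u,v); return o+d*(z-o[2])/d[2]
def proj(c,p):
    f=240/np.tan(np.radians(c['fovy'])/2)
    T=np.linalg.inv(np.array(c['world_from_camera'])); q=T[:3,:3]@np.array(p)+T[:3,3]
    return q[0]/q[2]*f+c['cx'],q[1]/q[2]*f+c['cy']
def wproj_inv(c,s,u,v,z):
    f=240/np.tan(np.radians(c['fovy'])/2); du,dv=u-c['cx'],v-c['cy']; r=np.hypot(du,dv); th=r/f
    d=np.array([np.sin(th)*du/max(r,1e-9),np.sin(th)*dv/max(r,1e-9),np.cos(th)])
    T=np.array(c['tool_from_camera']); R=np.array(s['tool_rot']); 
    o=R@T[:3,3]+np.array(s['tool_pos']); d=R@T[:3,:3]@d
    return o+d*(z-o[2])/d[2]
def save(n,im,s=1):
    im=cv2.resize(im,None,fx=s,fy=s,interpolation=cv2.INTER_CUBIC) if s!=1 else im
    cv2.imwrite('pics/'+n+'.png',im[:,:,::-1])
E
python3 - <<'E'
from h import *
s=get_state(); print(s)
a=camera('top');b=camera('scene')
import pickle; pickle.dump((a,b),open('c0.pkl','wb'))
for c in(a,b): print(c['fovy'],c['cx'],c['cy'],np.round(c['world_from_camera'],3).tolist())
save('top0',a['frame'],1.25);save('scene0',b['frame'],1.25)
E
```

```text
pics
{'time_s': 0.0, 'joint_pos': array([-1.34008006e+00,  3.59473152e-01,  1.51143805e+00,  1.38637833e-05,
        1.27250124e+00, -1.15079146e-01]), 'dq': array([-2.42504307e-04,  3.79482278e-04, -1.32348284e-03,  1.14486210e-04,
       -1.59324149e-04,  3.11808749e-05]), 'tau': array([ 1.49902316e-03, -5.27608466e+01, -2.78615999e+01,  5.88449439e-05,
        1.33031857e-02,  1.50860205e-05]), 'tool_pos': array([ 0.20321953, -0.56381294,  0.23047041]), 'tool_rot': array([[-9.40807579e-01, -4.03238611e-04,  3.38940905e-01],
       [-3.38941072e-01,  1.77459588e-03, -9.40805932e-01],
       [-2.22113857e-04, -9.99998344e-01, -1.80622738e-03]]), 'ft_force': array([ 0.30162855, -0.37770201, -0.10528959]), 'moment': array([-0.00377417,  0.03936603, -0.018198  ]), 'opening': 0.08517247051993429}
56.576559486476384 314.64283589039803 230.8367139422365 [[0.01, -0.989, 0.15, 0.402], [-1.0, -0.008, 0.009, 0.014], [-0.008, -0.15, -0.989, 1.098], [0.0, 0.0, 0.0, 1.0]]
42.049292321596994 326.1595629107134 238.65422451473765 [[-0.727, -0.314, 0.61, -0.38], [-0.686, 0.333, -0.647, 1.005], [-0.0, -0.889, -0.457, 0.8], [0.0, 0.0, 0.0, 1.0]]
```

View pics/top0.png

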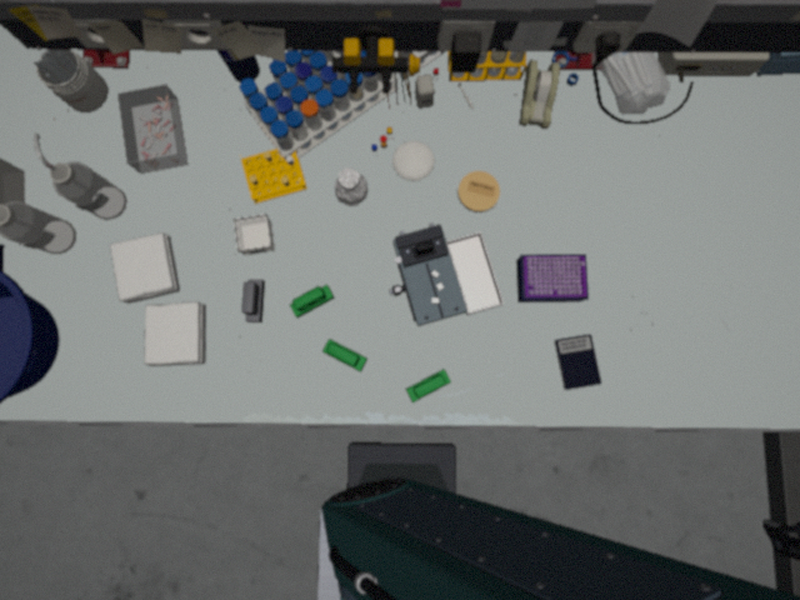

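View pics/scene0.png

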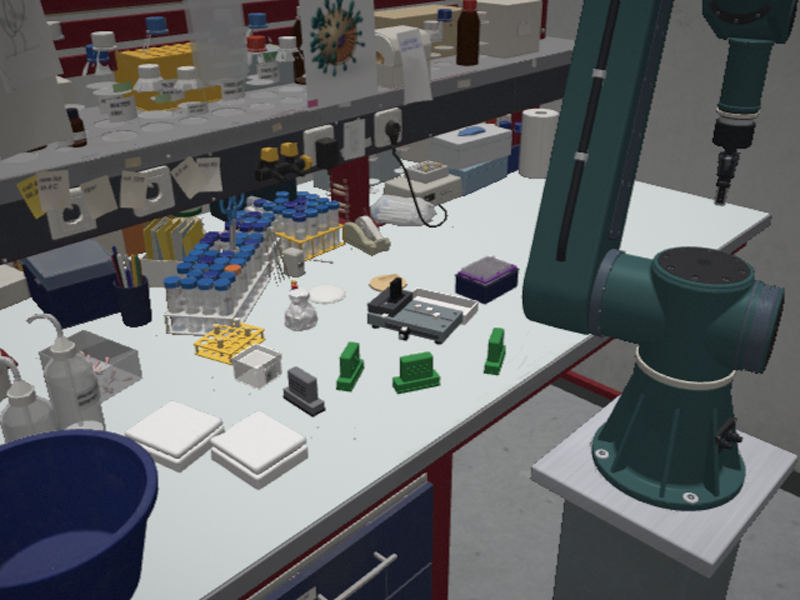

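The top view has four scraper-shaped things, in viewed pixels: grey with a dark sole at (253,300), and green ones at (312,300), (345,353) and (428,385). I choose the grey one. The clamp is at (432,275), with its tray to the right and the fixed jaw at the far end.

Run:
```python
from h import *
import pickle
a,b=pickle.load(open('c0.pkl','rb'))
im=a['frame']
A=cv2.resize(im[170:270,300:410],None,fx=5,fy=5,interpolation=cv2.INTER_CUBIC)
B=cv2.resize(im[215:265,185:225],None,fx=5,fy=5,interpolation=cv2.INTER_CUBIC)
out=np.zeros((500,750,3),np.uint8); out[:,:550]=A; out[:250,550:750]=B
save('crop1',out)
print(onz(a,432/1.25,275/1.25,.034),onz(a,253/1.25,300/1.25,.03))
```

```text
[ 0.5907779  -0.05062179  0.034     ] [0.53948807 0.29541937 0.03      ]
```

View pics/crop1.png

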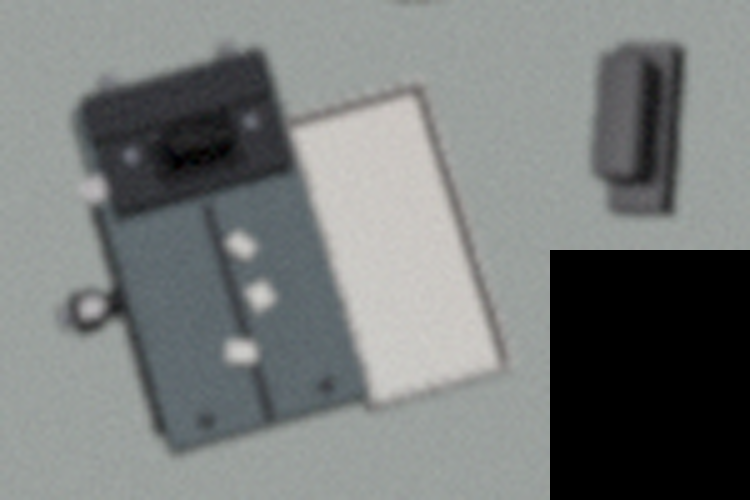

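Run:
```python
from h import *
import pickle
a,b=pickle.load(open('c0.pkl','rb'))
P=lambda x,y,z: onz(a,300+x/5-.4,170+y/5-.4,z)
p1=P(172,453,.034);p2=P(367,402,.034);print('near corners',p1,p2,np.linalg.norm(p1-p2))
ey=(p1-p2)/np.linalg.norm(p1-p2); 
q=P(290,170,.034); print('right edge dir',(q-p2)/np.linalg.norm(q-p2), 'ey',ey)
d1=np.array([ey[1],-ey[0]]);d2=(q-p2)[:2]/np.linalg.norm(q-p2);ex=d1+d2;ex/=np.linalg.norm(ex);ex=np.r_[ex,0]
ey=np.array([-ex[1],ex[0],0])
O=(p1+p2)/2+.09*ex; O[2]=0
print('O',O,'yaw',np.degrees(np.arctan2(ex[1],ex[0])))
def cl(p): d=p-O; return np.round([d@ex,d@ey],4)
for n,x,y,z in [('chip',240,245,.044),('chip',260,297,.044),('chip',241,352,.044),('ptr',82,189,.038),('ptr',92,189,.038),('mark',104,303,.031),('screw',88,308,.031),('jawL',120,213,.054),('jawR',296,168,.054),('far',80,105,.054),('far',262,52,.054),('fin',196,140,.098),('tray',420,90,.024),('tray',505,370,.024)]:
    print(n,cl(P(x,y,z)))
S=lambda x,y,z: onz(a,185+(x-550)/5-.4,215+y/5-.4,z)
for x,y,z in [(683,45,0.01),(672,213,0.01),(610,212,.01),(605,55,.064),(597,178,.064),(650,48,.064),(633,183,.064)]: print(np.round(S(x,y,z),4))
np.savez('clamp.npz',O=O,ex=ex,ey=ey)
```

```text
near corners [ 0.49307638 -0.0228616   0.034     ] [ 0.51838173 -0.11615219  0.034     ] 0.09666175710154941
right edge dir [0.95217512 0.30555284 0.        ] ey [-0.26179277  0.96512411  0.        ]
O [ 0.59202999 -0.0439697   0.        ] yaw 16.483946259739607
chip [-0.0027 -0.0105]
chip [-0.0295 -0.0125]
chip [-0.0524  0.0038]
ptr [0.0458 0.0545]
ptr [0.0444 0.0498]
mark [-0.0098  0.0594]
screw [-0.0101  0.0675]
jawL [0.0264 0.0411]
jawR [ 0.0242 -0.0457]
far [0.0824 0.045 ]
far [ 0.0833 -0.0465]
fin [0.0414 0.0011]
tray [ 0.0504 -0.1203]
tray [-0.0939 -0.1186]
[0.5832 0.2808 0.01  ]
[0.4997 0.2825 0.01  ]
[0.4999 0.3129 0.01  ]
[0.5691 0.3041 0.064 ]
[0.5109 0.305  0.064 ]
[0.5727 0.2831 0.064 ]
[0.5088 0.288  0.064 ]
```

Request:
play_rows --commands '[[[0,0,0,7],[0,0,0,7],[0,0,0,7],[-2.97,0,-2.6,0],[-2.97,0,-2.6,0],[-2.97,0,-2.6,0],[-2.97,0,-2.6,0],[-2.97,0,-2.6,0]]]'

```text
time_s: 0.77
tool_pos: [0.3554, -0.436, 0.2309]
tool_rot: [[-1.0, -0.0, -0.021], [0.021, 0.001, -1.0], [0.0, -1.0, -0.001]]
ft_force: [1.1, -0.6, 0.4]
opening: 0.0857
```

Request:
play_rows --commands '[[[-2.97,0,-2.6,0],[-2.97,0,-2.6,0],[-2.97,0,-2.6,0],[-2.97,0,-2.6,0],[-2.97,0,-2.6,0],[-0.25,0,-4,0],[-0.25,0,-4,0],[-0.25,0,-4,0]]]'

```text
time_s: 1.43
tool_pos: [0.5157, -0.1889, 0.2306]
tool_rot: [[-1.0, -0.001, -0.021], [0.021, 0.001, -1.0], [0.001, -1.0, -0.001]]
ft_force: [0.8, 0.3, 0.8]
opening: 0.0852
```

Request:
play_rows --commands '[[[-0.25,0,-4,0],[-0.25,0,-4,0],[-0.25,0,-4,0],[-0.25,0,-4,0],[-0.25,0,-4,0],[-0.25,0,-4,0],[-0.25,0,-4,0],[-0.25,0,-4,0]]]'

```text
time_s: 2.1
tool_pos: [0.5417, 0.1307, 0.2311]
tool_rot: [[-1.0, -0.001, -0.021], [0.021, -0.0, -1.0], [0.001, -1.0, 0.0]]
ft_force: [0.8, -0.4, -0.4]
opening: 0.0851
```

Request:
play_rows --commands '[[[0.1,0,-4.1,0],[0.1,0,-4.1,0],[0.1,0,-4.1,0],[0,0,-4.1,0],[0,0,0,0],[0,0,0,0]]]'

```text
time_s: 2.6
tool_pos: [0.542, 0.2948, 0.2307]
tool_rot: [[-1.0, -0.001, -0.017], [0.017, -0.0, -1.0], [0.001, -1.0, 0.0]]
ft_force: [-0.3, -0.7, 0.1]
opening: 0.085
```

Run:
```python
from h import *
s=get_state(); c=camera('wrist'); print(s['time_s'],s['tool_pos'],s['tool_rot'][:,2],c['fovy'],c['cx'],c['cy'],np.round(c['tool_from_camera'],3).tolist())
import pickle; pickle.dump((c,s),open('w1.pkl','wb'))
save('w1',c['frame'],1.25)
```

```text
2.6 [0.54200812 0.29479716 0.23066795] [-1.68094965e-02 -9.99858694e-01  1.80601600e-04] 65.70646984690485 320.4657162329256 237.59796752606377 [[-0.0, 0.951, 0.309, -0.079], [-0.0, -0.309, 0.951, -0.143], [1.0, 0.0, 0.0, 0.0], [0.0, 0.0, 0.0, 1.0]]
```

View pics/w1.png

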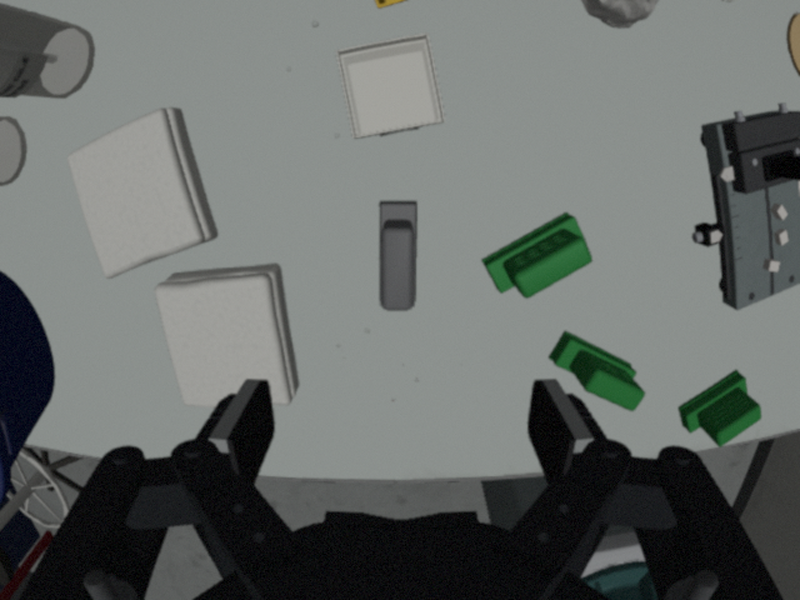

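The wrist view shows the grey scraper at (398,255), square to the tool. Its far foot edge runs (380,202)–(417,202) and its handle top spans (398,224)–(398,308). Green look-alikes stand to the right, clear of the fingers.

Run:
```python
from h import *
import pickle
c,s=pickle.load(open('w1.pkl','rb'))
for u,v,z in [(380,202,.02),(417,202,.02),(386,224,.064),(411,224,.064),(384,305,.064),(412,305,.064)]:
    print(np.round(wproj_inv(c,s,u/1.25-.2,v/1.25-.2,z),4))
```

```text
[0.5828 0.3094 0.02  ]
[0.5823 0.2813 0.02  ]
[0.5725 0.3037 0.064 ]
[0.5723 0.2869 0.064 ]
[0.5151 0.3066 0.064 ]
[0.5147 0.2868 0.064 ]
```

Request:
play_rows --commands '[[[0,4.1,0,0],[0,4.1,0,0],[0,4.1,0,0],[0,4.1,0,0],[0,2.5,0,0],[0,1.3,0,0],[0,0,0,0],[0,0,0,0]]]' --claw 6

```text
time_s: 3.32
tool_pos: [0.5423, 0.291, 0.0288]
tool_rot: [[-1.0, -0.002, -0.022], [0.022, -0.001, -1.0], [0.002, -1.0, 0.001]]
ft_force: [0.1, -0.3, 0.0]
opening: 0.0601
```

Request:
play_rows --commands '[[[0,0,0,0],[0,0,0,0],[0,0,0,0],[0,0,0,0],[0,0,0,0],[0,0,0,0],[0,0,0,0],[0,0,0,0]]]' --claw 1.2 --force 60

```text
time_s: 3.98
tool_pos: [0.5441, 0.2932, 0.0312]
tool_rot: [[-1.0, 0.003, -0.02], [0.02, 0.001, -1.0], [-0.003, -1.0, -0.001]]
ft_force: [-0.3, -0.9, 6.4]
opening: 0.0216
```

Request:
play_rows --commands '[[[0,-1.5,0,0],[0,-3,0,0],[0,-4,0,0],[0,-4,0,-4.4],[0,0,0,-4.4],[0,0,0,-4.4],[0,0,0,-4.4],[0,0,0,0]]]'

```text
time_s: 4.65
tool_pos: [0.5424, 0.2927, 0.155]
tool_rot: [[-0.958, 0.0, 0.285], [-0.285, 0.0, -0.958], [-0.0, -1.0, -0.0]]
ft_force: [0.3, -0.1, -2.7]
opening: 0.0206
```

Request:
play_rows --commands '[[[0.97,0,3.75,0],[0.97,0,3.75,0],[0.97,0,3.75,0],[0.97,0,3.75,0],[0.97,0,3.75,0],[0,0,0,0],[0,0,0,0],[0,0,0,0]]]'

```text
time_s: 5.32
tool_pos: [0.549, 0.0992, 0.1543]
tool_rot: [[-0.96, -0.0, 0.28], [-0.28, 0.001, -0.96], [0.0, -1.0, -0.001]]
ft_force: [1.2, 0.6, -2.0]
opening: 0.021
```

Run:
```python
from h import *
s=get_state(); c=camera('wrist'); print(s['time_s'],s['tool_pos'],s['tool_rot'],s['ft_force'])
import pickle; pickle.dump((c,s),open('w2.pkl','wb'))
save('w2',c['frame'],1.25)
```

```text
5.3167 [0.54897167 0.09920946 0.15431811] [[-9.59989381e-01 -2.91448749e-04  2.80036253e-01]
 [-2.80036386e-01  6.41207879e-04 -9.59989172e-01]
 [ 1.00226192e-04 -9.99999752e-01 -6.97169010e-04]] [ 1.24939349  0.61175936 -1.98590364]
```

View pics/w2.png

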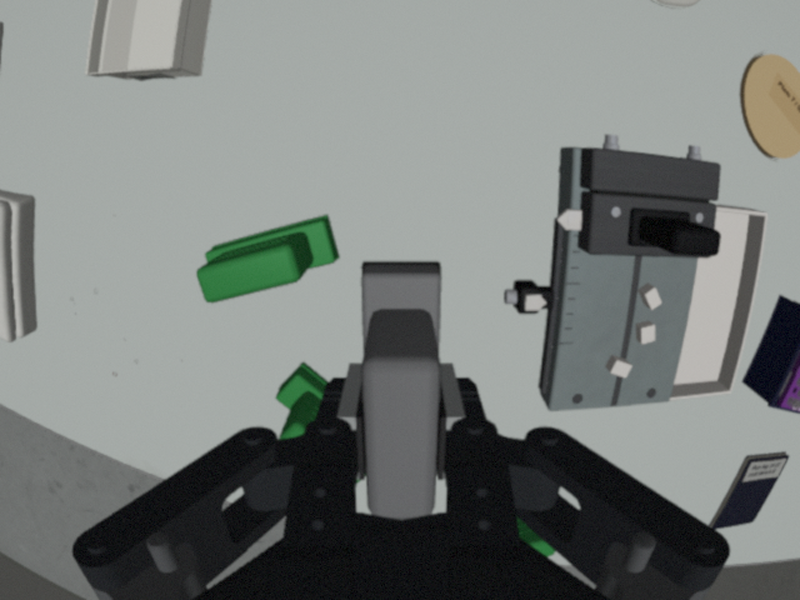

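The wrist view shows the scraper held square in the fingers. The clamp is at right, with chips at (652,296), (646,333) and (620,368), the pointer tip at (557,219) and the index arrow tip at (549,301).

Run:
```python
from h import *
import pickle
c,s=pickle.load(open('w2.pkl','rb'))
W=lambda u,v,z: wproj_inv(c,s,u/1.25-.2,v/1.25-.2,z)
p1=W(548,409,.034);p2=W(670,401,.034);print(p1,p2,np.linalg.norm(p1-p2))
ey=(p1-p2)/np.linalg.norm(p1-p2); print('yaw near edge',np.degrees(np.arctan2(-ey[0],ey[1])))
q=W(697,255,.034); d=q-p2; print('yaw right edge',np.degrees(np.arctan2(d[1],d[0])))
j1=W(582,247,.054);j2=W(714,255,.054);j3=W(584,150,.054);j4=W(719,160,.054)
for a,b in((j2,j1),(j4,j3)): d=b-a; print('jaw yaw',np.degrees(np.arctan2(-d[0],d[1])),np.linalg.norm(d))
z=np.load('clamp.npz');O,ex,ey=z['O'],z['ex'],z['ey']
cl=lambda p:np.round([(p-O)@ex,(p-O)@ey],4)
for n,u,v,h in [('c1',548,409,.034),('c2',670,401,.034),('j1',582,247,.054),('j2',714,255,.054),('far',584,150,.054),('far',719,160,.054),('chip',652,296,.044),('chip',646,333,.044),('chip',620,368,.044),('ptr',557,219,.038),('mark',549,301,.031)]: print(n,cl(W(u,v,h)))
```

```text
[ 0.49393497 -0.02241508  0.034     ] [ 0.52110736 -0.11922143  0.034     ] 0.10054754160809319
yaw near edge 15.678802002630771
yaw right edge 17.672308759469516
jaw yaw 15.340109576513049 0.0962238198586714
jaw yaw 18.735069489781992 0.09467489319529233
c1 [-0.0879  0.0485]
c2 [-0.0894 -0.052 ]
j1 [0.0288 0.0472]
j2 [ 0.0269 -0.049 ]
far [0.083  0.0496]
far [ 0.0867 -0.045 ]
chip [-0.0035 -0.0105]
chip [-0.0288 -0.0107]
chip [-0.0534  0.0045]
ptr [0.0419 0.058 ]
mark [-0.0108  0.0565]
```

Request:
play_rows --commands '[[[0.9,0,3.79,0],[0.9,0,3.79,0],[0.9,0,3.79,0],[0,3.0,0,0],[0,3.0,0,0],[0,1.5,0,0],[0,0,0,0],[0,0,0,0]]]'

```text
time_s: 6.03
tool_pos: [0.5549, -0.0162, 0.0787]
tool_rot: [[-0.959, -0.002, 0.284], [-0.284, 0.001, -0.959], [0.002, -1.0, -0.001]]
ft_force: [0.9, -0.2, -0.7]
opening: 0.0211
```

Run:
```python
from h import *
s=get_state(); print(s['tool_pos'],s['tool_rot'][:,2],s['ft_force'])
z=np.load('clamp.npz');O,ex,ey=z['O'],z['ex'],z['ey'];d=s['tool_pos']-O;print(d@ex,d@ey)
c=camera('wrist');save('w3',c['frame'],1)
```

```text
[ 0.5548655  -0.01617642  0.07870665] [ 0.28384832 -0.95886848 -0.00117077] [ 0.91641401 -0.23077234 -0.70926684]
-0.027750752493517036 0.03719624867543523
```

View pics/w3.png

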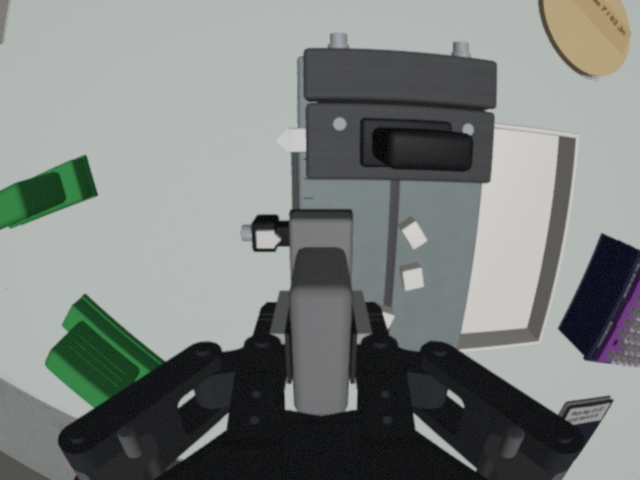

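The wrist view shows the foot over the bed's +y side, clear of the jaw. The chips at (413,233), (412,277) and (387,318) are all on the side that the foot will sweep.

Request:
play_rows --commands '[[[0,0.6,0,0],[0,0.6,0,0],[0,0,0,0],[0,0,0.8,0],[0,0,0.8,0],[0,0,0.8,0],[0,0,0.8,0],[0,0,0.8,0]]]'

```text
time_s: 6.75
tool_pos: [0.5672, -0.0572, 0.0675]
tool_rot: [[-0.959, 0.001, 0.282], [-0.282, -0.0, -0.959], [-0.001, -1.0, 0.0]]
ft_force: [-0.0, 0.3, -1.7]
opening: 0.0211
```

Request:
play_rows --commands '[[[0,0,0.8,0],[0,0,0.8,0],[0,0,0.8,0],[0,0,0.8,0],[0,0,0.8,0],[0,0,0.8,0],[0,0,0,0]]]'

```text
time_s: 7.33
tool_pos: [0.5812, -0.1038, 0.0674]
tool_rot: [[-0.959, 0.001, 0.282], [-0.282, -0.001, -0.959], [-0.001, -1.0, 0.001]]
ft_force: [0.6, 0.1, -1.5]
opening: 0.0215
```

Run:
```python
from h import *
s=get_state(); print(s['tool_pos'],s['tool_rot'][:,2],s['ft_force'])
z=np.load('clamp.npz');O,ex,ey=z['O'],z['ex'],z['ey'];d=s['tool_pos']-O;print(d@ex,d@ey)
c=camera('wrist');save('w4',c['frame'],1)
```

```text
[ 0.58121919 -0.10375612  0.06743323] [ 0.28175846 -0.95948472  0.00111851] [ 0.62783559  0.09602667 -1.46625627]
-0.027330666596100124 -0.054261630048996125
```

View pics/w4.png

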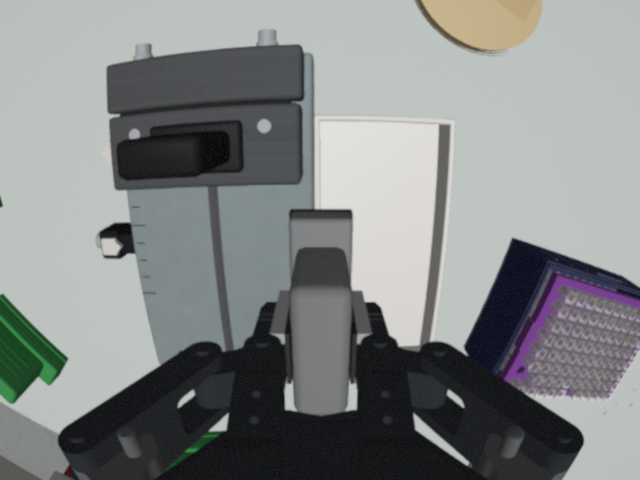

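Request:
play_rows --commands '[[[0,-2,0,0],[0,-4,0,0],[0,-4,0,0],[-0.74,0,-3.92,0],[-0.74,0,-3.92,0],[-0.74,0,-3.92,0],[-0.74,0,-3.92,0],[-0.74,0,-3.92,0]]]'

```text
time_s: 8.05
tool_pos: [0.5593, 0.0985, 0.1675]
tool_rot: [[-0.959, -0.0, 0.282], [-0.282, 0.0, -0.959], [0.0, -1.0, -0.0]]
ft_force: [0.2, 0.2, -2.3]
opening: 0.0212
```

Run:
```python
from h import *
s=get_state(); print(s['tool_pos'],s['tool_rot'][:,2],s['ft_force'])
c=camera('wrist');t=camera('top')['frame']
A=cv2.resize(t[170:270,300:410],None,fx=4,fy=4,interpolation=cv2.INTER_CUBIC)
W=c['frame'][80:400,300:640]
o=np.zeros((400,790,3),np.uint8);o[:400,:440]=A;o[:320,445:785]=W;save('w5',o)
```

```text
[0.55933677 0.09849744 0.1674801 ] [ 2.82308772e-01 -9.59323505e-01 -4.12088491e-04] [ 0.23841431  0.17556889 -2.27710519]
```

View pics/w5.png

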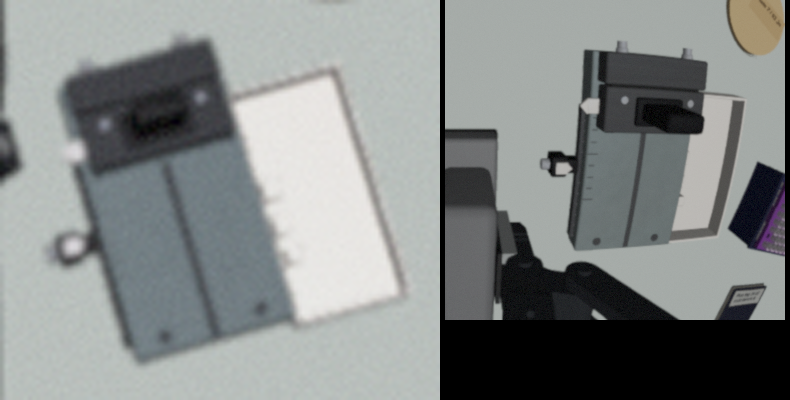

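The bed is bare in both the top crop and the wrist view. Three chip-like bumps lie in the tray beside the bed edge, at about (268,195), (283,230) and (287,255). Next I put the scraper back.

Request:
play_rows --commands '[[[-0.75,0,-3.83,0],[-0.75,0,-3.83,0],[-0.75,0,-3.83,0],[-0.75,0,-3.83,0],[-0.75,0,-3.83,0],[0,4,0,5.7],[0,3,0,5.7],[0,2,0,5.7]]]'

```text
time_s: 8.82
tool_pos: [0.5402, 0.291, 0.0747]
tool_rot: [[-1.0, -0.003, -0.015], [0.015, -0.001, -1.0], [0.003, -1.0, 0.001]]
ft_force: [-0.5, -0.1, -2.8]
opening: 0.0212
```

Request:
play_rows --commands '[[[0,2,0,0],[0,1.2,0,0],[0,0.5,0,0],[0,0.4,0,0],[0,0.2,0,0],[0,0,0,0],[0,0,0,0]]]'

```text
time_s: 9.4
tool_pos: [0.543, 0.291, 0.0354]
tool_rot: [[-1.0, 0.002, -0.012], [0.012, 0.001, -1.0], [-0.002, -1.0, -0.001]]
ft_force: [0.9, -0.7, -2.3]
opening: 0.0214
```

Request:
play_rows --commands '[[[0,0.2,0,0],[0,0,0,0],[0,0,0,0]]]'

```text
time_s: 9.65
tool_pos: [0.5424, 0.2909, 0.0327]
tool_rot: [[-1.0, 0.001, -0.012], [0.012, 0.0, -1.0], [-0.001, -1.0, -0.0]]
ft_force: [-0.5, -0.1, -2.1]
opening: 0.021
```

Request:
play_rows --commands '[[[0,0.15,0,0],[0,0,0,0],[0,0,0,0]]]'

```text
time_s: 9.9
tool_pos: [0.5425, 0.291, 0.0312]
tool_rot: [[-1.0, 0.001, -0.012], [0.012, 0.0, -1.0], [-0.001, -1.0, -0.0]]
ft_force: [-0.7, 0.3, 0.9]
opening: 0.0213
```

Request:
play_rows --commands '[[[0,0,0,0],[0,0,0,0],[0,0,0,0],[0,0,0,0],[0,-0.5,0,0],[0,-2,0,0],[0,-4,0,0],[0,-4,0,0]]]' --claw 5

```text
time_s: 10.57
tool_pos: [0.5407, 0.2902, 0.1358]
tool_rot: [[-1.0, -0.004, -0.012], [0.012, -0.001, -1.0], [0.004, -1.0, 0.002]]
ft_force: [0.6, 0.7, 0.6]
opening: 0.0495
```

Request:
play_rows --commands '[[[0,-4,0,-7],[0,0,0,-7],[0,0,0,-7],[0,0,0,-7],[0,0,0,-7],[0,0,0,-7],[0,0,0,-7],[0,0,0,-7]]]'

```text
time_s: 11.23
tool_pos: [0.5421, 0.2907, 0.1762]
tool_rot: [[-0.564, 0.0, 0.826], [-0.826, 0.0, -0.564], [-0.0, -1.0, -0.0]]
ft_force: [-0.0, 0.1, 0.6]
opening: 0.0504
```

```bash
cat > pl.py <<'E'
from h import *
def plan(cx,cy,z,yaw):  # clamp coords; prints total rotation about tool y and shift in tool axes AFTER rotation
    s=get_state();k=np.load('clamp.npz');O,ex,ey=k['O'],k['ex'],k['ey'];R=s['tool_rot'];p=s['tool_pos']
    cur=np.degrees(np.arctan2(R[1,2],R[0,2]));t=O+ex*cx+ey*cy;t[2]=z
    a=np.radians(yaw);zt=np.array([np.cos(a),np.sin(a),0]);yt=np.array([0,0,-1.]);xt=np.cross(yt,zt)
    d=t-p;dc=p-O
    print('t',s['time_s'],'q',np.round(s['joint_pos'],2),'clampxy',dc@ex,dc@ey,p[2],'zyaw',cur,'turn',-(yaw-cur),'shift cm',np.round(100*np.array([d@xt,d@yt,d@zt]),2),'F',np.round(s['ft_force'],1),'open',s['opening'])
E
python3 - <<'E'
from pl import *
plan(.042,.001,.2,16.5)
t=camera('top')['frame'];save('t6',cv2.resize(t[200:280,170:250],None,fx=5,fy=5))
E
```

```text
t 11.2333 q [0.38 0.43 1.54 0.   1.17 0.98] clampxy 0.04707550972718385 0.3351192034940765 0.17624539921382815 zyaw -34.340553692411966 turn -50.840553692411966 shift cm [33.41 -2.38 -0.52] F [-0.   0.1  0.6] open 0.05038297000782311
```

Request:
play_rows --commands '[[[2.5,0,0,-7.1],[2.5,0,0,-7.1],[2.5,0,0,-7.1],[3.0,0,0,-7.1],[3.0,0,0,-7.1],[3.0,0,0,-7.1],[3.0,0,0,-7.1],[3.0,-0.5,0,-1.1]]]'

```text
time_s: 11.95
tool_pos: [0.508, 0.0756, 0.1805]
tool_rot: [[0.281, -0.002, 0.96], [-0.96, 0.0, 0.281], [-0.001, -1.0, -0.002]]
ft_force: [1.4, 0.1, -0.5]
opening: 0.0504
```

Run:
```python
from pl import *
plan(.042,.001,.2,16.5)
```

```text
t 11.95 q [ 0.01  0.29  1.76  0.    1.1  -0.27] clampxy -0.046674035997631355 0.13854902379074763 0.18049246850360282 zyaw 16.328155704662663 turn -0.17184429533733692 shift cm [13.76 -1.95  8.86] F [ 1.4  0.1 -0.5] open 0.050356444487016774
```

Request:
play_rows --commands '[[[2.95,-0.5,2.22,0],[2.95,-0.5,2.22,0],[2.95,-0.5,2.22,0],[2.95,-0.5,2.22,0],[0,0,0,0],[0,0,0,0]]]'

```text
time_s: 12.45
tool_pos: [0.6294, -0.0133, 0.2011]
tool_rot: [[0.273, 0.001, 0.962], [-0.962, -0.0, 0.273], [0.001, -1.0, 0.001]]
ft_force: [-1.0, 0.4, -0.1]
opening: 0.05
```

Run:
```python
from pl import *
plan(.042,.001,.066,16.5)
s=get_state();c=camera('wrist');import pickle;pickle.dump((c,s),open('w7.pkl','wb'))
t=cv2.imread('pics/t6.png')[:,:,::-1];o=np.zeros((480,800,3),np.uint8);o[:,:640]=c['frame'];o[:160,640:]=cv2.resize(t,(160,160));save('w7',o)
```

```text
t 12.45 q [-0.13  0.43  1.48  0.    1.23 -0.41] clampxy 0.044591808393705266 0.01883652065263865 0.20111967730965885 zyaw 15.848858504936592 turn -0.651141495063408 shift cm [ 1.78 13.51 -0.26] F [-1.   0.4 -0.1] open 0.05003426286482824
```

View pics/w7.png

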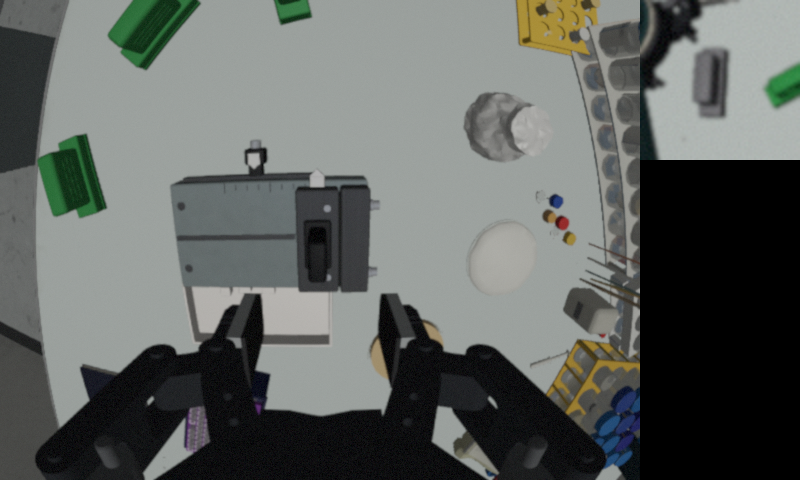

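The wrist view shows the clamp square to the tool. The pointer tip is at (317,170), the clip's arrow tip at about (254,167) and the fin at (317,250). The top crop shows the scraper standing clear, with the greens untouched.

Run:
```python
from pl import *
import pickle
c,s=pickle.load(open('w7.pkl','rb'))
k=np.load('clamp.npz');O,ex,ey=k['O'],k['ex'],k['ey']
cl=lambda u,v,z:np.round([(wproj_inv(c,s,u,v,z)-O)@ex,(wproj_inv(c,s,u,v,z)-O)@ey],4)
for n,u,v,z in [('ptr',317,170,.038),('mark',254,167,.031),('jawL',297,188,.054),('jawL',297,290,.054),('near',172,185,.034),('near',184,284,.034),('far',368,187,.054),('far',367,290,.054),('finTop',317,229,.098),('finTopL',308,229,.098),('finTopR',327,229,.098),('finTopnear',318,280,.098)]: print(n,cl(u,v,z))
g=cv2.cvtColor(c['frame'],cv2.COLOR_RGB2GRAY)
w=(g>165).astype(np.uint8); n,l,st,ce=cv2.connectedComponentsWithStats(w[135:190,235:335])
for i in range(1,n):
    if st[i,4]>10: print(st[i],ce[i]+[235,135])
```

```text
ptr [0.0422 0.0569]
mark [-0.0115  0.0598]
jawL [0.0264 0.0449]
jawL [ 0.0237 -0.0441]
near [-0.0872  0.0476]
near [-0.0877 -0.0487]
far [0.0827 0.0452]
far [ 0.0845 -0.0449]
finTop [0.0424 0.0239]
finTopL [0.0362 0.0239]
finTopR [0.0493 0.0238]
finTopnear [ 0.0426 -0.0147]
[ 14  19  10  13 101] [253.34653465 159.57425743]
[ 76  35  12  16 155] [316.61290323 178.88387097]
```

Request:
play_rows --commands '[[[1.7,2.0,-0.2,-0.65],[0,4,0,0],[0,4,0,0],[0,2,0,0],[0,1.5,0,0],[0,0,0,0],[0,0,0,0]]]'

```text
time_s: 13.08
tool_pos: [0.6287, -0.0275, 0.0653]
tool_rot: [[0.288, -0.003, 0.957], [-0.957, 0.001, 0.289], [-0.002, -1.0, -0.003]]
ft_force: [0.5, -0.5, 0.4]
opening: 0.0503
```

Request:
play_rows --commands '[[[0,0,0,0],[0,0,0,0],[0,0,0,0],[0,0,0,0],[0,0,0,0],[0,0,0,0],[0,0,0,0]]]' --claw 0.5 --force 80

```text
time_s: 13.67
tool_pos: [0.6314, -0.0286, 0.0677]
tool_rot: [[0.288, 0.002, 0.958], [-0.958, 0.0, 0.288], [0.001, -1.0, 0.002]]
ft_force: [-2.1, 0.8, 6.9]
opening: 0.0129
```

Run:
```python
from pl import *
plan(-.0112,.001,.066,16.5)
```

```text
t 13.6667 q [-0.15  0.58  1.6   0.    0.97 -0.45] clampxy 0.04209675300221299 0.003570643762297502 0.06766937739388407 zyaw 16.74068699351933 turn 0.2406869935193292 shift cm [ 0.26  0.17 -5.33] F [-2.1  0.8  6.9] open 0.012869940561677293
```

Request:
play_rows --commands '[[[0,0,-0.6,0],[0,0,-0.7,0],[0,0,-0.7,0],[0,0,-0.7,0],[0,0,-0.7,0],[0,0,-0.7,0],[0,0,-0.7,0],[0,0,-0.3,0]]]'

```text
time_s: 14.33
tool_pos: [0.5846, -0.0426, 0.0677]
tool_rot: [[0.287, 0.007, 0.958], [-0.958, 0.001, 0.287], [0.001, -1.0, 0.007]]
ft_force: [7.5, 6.4, 0.7]
opening: 0.0128
```

Request:
play_rows --commands '[[[0,0,0,0],[0,0,0,0],[0,0,0,0]]]'

```text
time_s: 14.58
tool_pos: [0.5851, -0.0424, 0.0677]
tool_rot: [[0.287, 0.007, 0.958], [-0.958, 0.001, 0.287], [0.001, -1.0, 0.007]]
ft_force: [5.5, 6.9, 2.1]
opening: 0.0128
```

Run:
```python
from pl import *
plan(-.0112,.001,.066,16.5)
s=get_state();c=camera('wrist');import pickle;pickle.dump((c,s),open('w8.pkl','wb'))
o=np.zeros((600,800,3),np.uint8)
o[:480,:640]=c['frame'];o[:]=0
o[:]=cv2.resize(c['frame'][20:170,220:420],None,fx=4,fy=4,interpolation=cv2.INTER_CUBIC);save('w8',o)
```

```text
t 14.5833 q [-0.19  0.53  1.71  0.    0.9  -0.49] clampxy -0.006242015611128355 0.0034553344350310472 0.06769378816415936 zyaw 16.698359684894776 turn 0.1983596848947755 shift cm [ 0.25  0.17 -0.5 ] F [5.5 6.9 2.1] open 0.012795591399610694
```

View pics/w8.png

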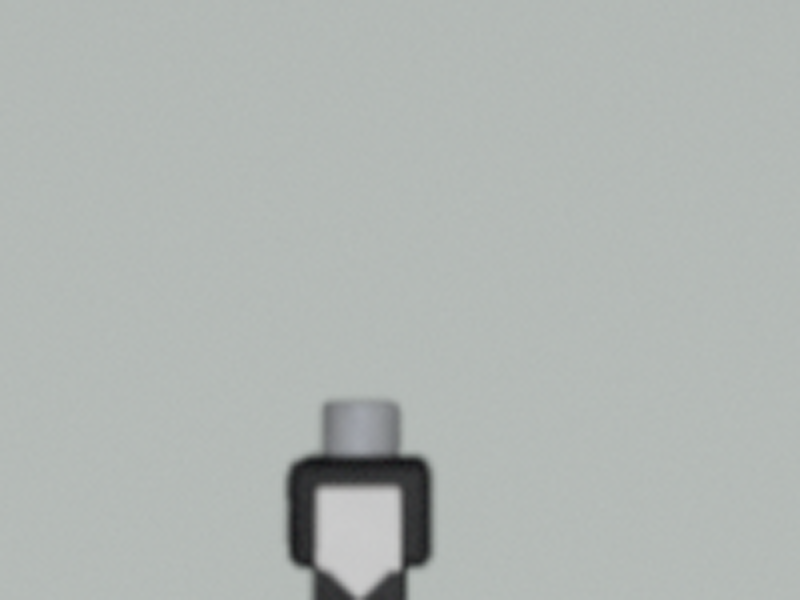

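The crop shows the clip's arrow tip at frame pixel (310,169). The pointer lies below the crop, so I measure it by its mask.

```bash
cat > me.py <<'E'
from pl import *
def meas(c,s):
    k=np.load('clamp.npz');O,ex,ey=k['O'],k['ex'],k['ey']
    R=s['tool_rot']
    g=cv2.cvtColor(c['frame'],cv2.COLOR_RGB2GRAY)
    hsv=cv2.cvtColor(c['frame'],cv2.COLOR_RGB2HSV)
    w=((g>190)).astype(np.uint8); n,l,st,ce=cv2.connectedComponentsWithStats(w[100:300,250:400])
    for i in range(1,n):
        if 20<st[i,4]<1500: 
            ys,xs=np.where(l==i)
            u,v=ce[i]+[250,100]; 
            tip=(xs[ys==ys.min()].mean()+250,ys.min()+100); bot=(xs[ys==ys.max()].mean()+250,ys.max()+100)
            o=[np.round([(wproj_inv(c,s,*q,z)-O)@ex,(wproj_inv(c,s,*q,z)-O)@ey],4) for q,z in(((u,v),.031),((u,v),.038),(tip,.038),(bot,.031))]
            print(st[i],np.round([u,v],1),'top',tip,'bot',bot,'clamp: c.031',o[0],'c.038',o[1],'top.038',o[2],'bot.031',o[3])
E
python3 - <<'E'
from me import *
import pickle
c,s=pickle.load(open('w8.pkl','rb'))
meas(c,s)
o=cv2.resize(c['frame'][130:255,230:400],None,fx=4.7,fy=4.7,interpolation=cv2.INTER_CUBIC);save('w8b',o)
E
```

```text
[ 50  43  19  25 395] [309.2 153.2] top (np.float64(309.5), np.int64(143)) bot (np.float64(309.5), np.int64(167)) clamp: c.031 [-0.0115  0.0663] c.038 [-0.0113  0.0669] top.038 [-0.0112  0.0716] bot.031 [-0.0113  0.0595]
[ 59  74  23  29 532] [320.4 190.2] top (np.float64(320.5), np.int64(174)) bot (np.float64(320.0), np.int64(202)) clamp: c.031 [-0.006  0.048] c.038 [-0.006   0.0494] top.038 [-0.006   0.0571] bot.031 [-0.0062  0.0421]
```

View pics/w8b.png

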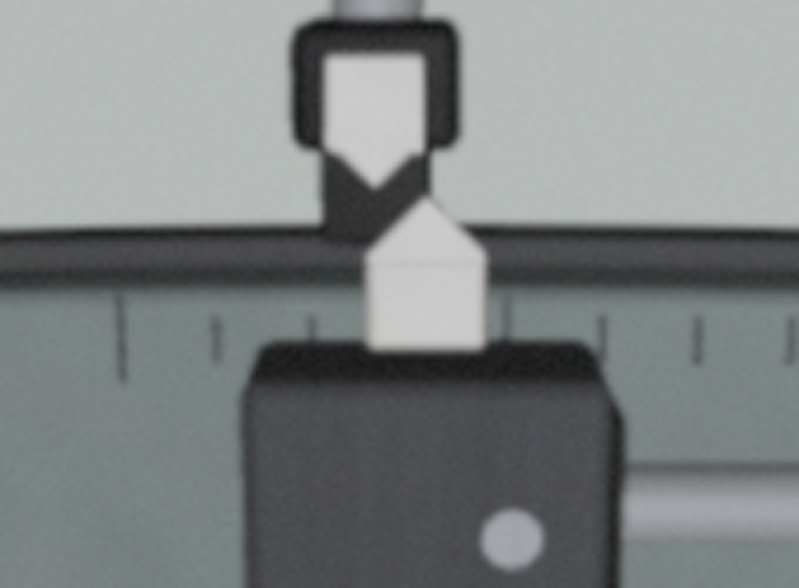

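The clip's tip is at crop (375,188) and the pointer's at (427,200). The pointer has 5.3 mm still to go.

Request:
play_rows --commands '[[[0,0,-0.3,0],[0,0,-0.24,0],[0,0,0,0],[0,0,0,0],[0,0,0,0],[0,0,0,0]]]'

```text
time_s: 15.13
tool_pos: [0.5801, -0.0439, 0.0677]
tool_rot: [[0.287, 0.007, 0.958], [-0.958, 0.001, 0.287], [0.001, -1.0, 0.007]]
ft_force: [6.6, 6.8, 2.0]
opening: 0.013
```

Run:
```python
from me import *
s=get_state();c=camera('wrist');meas(c,s);plan(-.0112,.001,.066,16.5)
```

```text
[ 61  43  19  25 394] [319.9 153.2] top (np.float64(320.0), np.int64(143)) bot (np.float64(319.5), np.int64(167)) clamp: c.031 [-0.0114  0.0662] c.038 [-0.0115  0.0668] top.038 [-0.0115  0.0716] bot.031 [-0.0116  0.0595]
[ 59  74  23  29 529] [320.5 190.2] top (np.float64(320.0), np.int64(174)) bot (np.float64(320.0), np.int64(202)) clamp: c.031 [-0.0111  0.048 ] c.038 [-0.0112  0.0493] top.038 [-0.0114  0.057 ] bot.031 [-0.0113  0.0421]
t 15.1833 q [-0.2   0.52  1.72  0.    0.9  -0.49] clampxy -0.01136373690556891 0.0034200367913690094 0.06768462502492091 zyaw 16.699400070614097 turn 0.1994000706140966 shift cm [0.24 0.17 0.02] F [6.7 6.8 2.8] open 0.012890906779982931
```

Aligned to about 0.2 mm. I hold for a second, then make a last check of the chips, scraper and bystanders.

Request:
play_rows --commands '[[[0,0,0,0],[0,0,0,0],[0,0,0,0],[0,0,0,0],[0,0,0,0],[0,0,0,0],[0,0,0,0],[0,0,0,0]]]'

```text
time_s: 15.85
tool_pos: [0.5801, -0.0439, 0.0677]
tool_rot: [[0.287, 0.007, 0.958], [-0.958, 0.001, 0.287], [0.001, -1.0, 0.007]]
ft_force: [6.2, 6.7, 1.7]
opening: 0.0127
```

Run:
```python
from me import *
import pickle
s=get_state();c=camera('wrist');meas(c,s);b=camera('scene');t=camera('top')
a0,b0=pickle.load(open('c0.pkl','rb'))
o=np.zeros((600,800,3),np.uint8)
o[:300,:400]=cv2.resize(b['frame'][190:340,210:410],(400,300)); 
o[:300,400:]=cv2.resize(b['frame'][220:280,280:390][:,:],(400,300),interpolation=cv2.INTER_CUBIC)
o[300:,:400]=cv2.resize(c['frame'][180:330,120:320],(400,300))
o[300:,400:]=cv2.resize(t['frame'][160:310,180:480],(400,300)); save('fin',o)
for n,x,y in [('notebook',578,361),('dish',478,190),('cube',253,233),('scraper',253,300)]:
    x,y=int(x/1.25),int(y/1.25); print(n,np.abs(t['frame'][y-28:y+28,x-28:x+28].astype(int)-a0['frame'][y-28:y+28,x-28:x+28]).mean())
```

```text
[ 61  43  19  25 395] [319.9 153.2] top (np.float64(320.0), np.int64(143)) bot (np.float64(319.5), np.int64(167)) clamp: c.031 [-0.0115  0.0662] c.038 [-0.0115  0.0668] top.038 [-0.0115  0.0716] bot.031 [-0.0116  0.0595]
[ 59  74  23  29 531] [320.5 190.2] top (np.float64(320.0), np.int64(174)) bot (np.float64(320.5), np.int64(202)) clamp: c.031 [-0.0111  0.048 ] c.038 [-0.0112  0.0493] top.038 [-0.0114  0.057 ] bot.031 [-0.0111  0.0421]
notebook 30.83078231292517
dish 52.95206207482993
cube 40.0562287414966
scraper 41.58407738095238
```

View pics/fin.png

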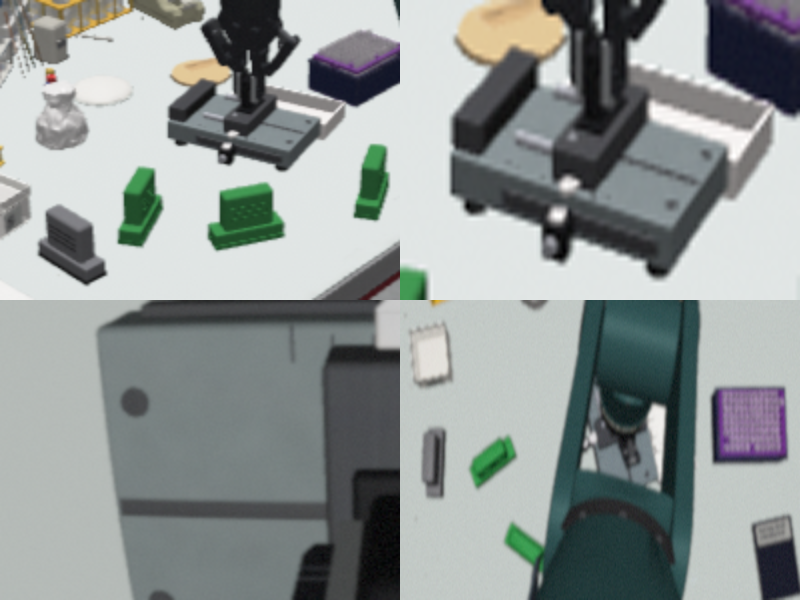

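Run:
```python
from me import *
import pickle
a0,_=pickle.load(open('c0.pkl','rb'));t=camera('top')
G=lambda f:cv2.cvtColor(f,cv2.COLOR_RGB2GRAY)
A,T=G(a0['frame']),G(t['frame']);print('mean',A.mean(),T.mean())
for n,x,y in [('notebook',578,361),('dish',478,190),('cube',253,233),('scraper',253,300)]:
    x,y=int(x/1.25),int(y/1.25)
    m=cv2.matchTemplate(T[y-34:y+34,x-34:x+34],A[y-26:y+26,x-26:x+26],cv2.TM_CCOEFF_NORMED);_,v,_,l=cv2.minMaxLoc(m);print(n,round(v,3),'shift px',l[0]-8,l[1]-8)
c,s=pickle.load(open('w7.pkl','rb'));k=np.load('clamp.npz');O,ex,ey=k['O'],k['ex'],k['ey']
g=G(c['frame']);R=g[284:302,195:330];ys,xs=np.where(R<np.median(R)-25)
m=np.zeros_like(R);m[ys,xs]=1;n,l,st,ce=cv2.connectedComponentsWithStats(m)
for i in range(1,n):
    if st[i,4]>3:
        u,v=ce[i]+[195,284];p=wproj_inv(c,s,u,v,.01)-O;print(st[i],round(u),round(v),np.round([p@ex,p@ey],3))
```

```text
mean 111.65138020833334 128.08744140625
notebook 0.998 shift px 0 0
dish 0.302 shift px 7 8
cube 0.991 shift px 0 0
scraper 0.989 shift px 3 1
[  0   0 135  11 699] 275 287 [-0.002 -0.062]
[ 45   9  23   9 181] 252 297 [-0.026 -0.074]
```

```bash
python3 -c "
from station import close_job; print(close_job())"
```

```text
the job is handed in; nothing more can be done
None
```

I handed the job in at about 16 s: the chips are wiped off, the scraper is standing again, and the jaw is held at the mark. I gripped the grey scraper and swept the chips over the bed's -y edge in one pass. I stood the scraper back near where it started, then gripped the fin and pulled the jaw open about 53 mm.

**Last checks that agreed**
- **Jaw:** the pointer and the clip's tip were within about 0.3 mm along the clamp's x. That did not change over a 0.7 s hold, with 9 N of force at the wrist.
- **Bed and chips:** the bed was bare. Three chip-like bumps showed in the tray beside the bed edge.
- **Scraper and bystanders:** the scraper was upright and clear of the clamp. The notebook and clear box had not moved (0 px shift).

**Checks that failed or disagreed**
- **Dish:** the arm covered it in the top view, so that match failed. In the scene view it looked to be in its place.
- **Raw image differences:** these were large everywhere, because the picture's brightness had changed, so I used template matching instead.
- **Chips one by one:** white chips on a white tray did not separate in my mask. The evidence that they are in the tray is the bare bed and the bumps seen in the tray.

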